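Unclip the orange rinse nozzle for disinfection

ROBOT

A 6-joint arm with a two-finger parallel gripper is mounted at the origin on the work surface. World frame = base frame: x ahead of the robot, y to its left, z up, the work surface at z = 0. Lengths are in m, angles in rad, forces in N, time in s.
With the tool pointing down it reaches from about 0.375 to 0.975 m from the base axis. Payload 3.8 kg.
Tool frame: the origin (TCP) lies on the centre line of the jaws, within the pads' length; the fingertips stand 17 mm ahead of it and the grasp point (between the pads) lies 2 mm behind it (bot.tip_extent is the distance from the TCP to the fingertips, in m); z points along the fingers, y is the line along which they close (so a half turn about z gives the same grasp; the last joint's range is limited). The gripper opens to 85 mm and grips with 20 to 120 N. Pads are 22 mm wide; open, the fingers measure 114 mm over their backs; the gripper's body (76 mm by 85 mm) begins 54 mm behind the grasp point. The pads swing forward as they close: fully open they stand 13 mm farther back than shut.
Start: joints at [-1.182, 0.264, 1.604, -0, 1.274, -0.037], TCP at [0.279, -0.615, 0.248] pointing down, gripper open.
Joint ranges: [-2.63, 2.63], [-0.94, 2.18], [0.31, 2.57], [-1.31, 4.45], [0, 2.66], [-2.55, 2.55]. Speed limits (rad/s): [2.57, 2.57, 3.14, 3.14, 3.14, 3.14].

INTERFACE

Orientations are given as a rotation vector (axis times angle).
In Python, from workcell import readout, read_camera, finish_job, bot gives the robot as it stands.
- The arm moves only by the tool jog_arm, never from a script. Its argument "deltas" is one flat list of numbers, 7 for each row, row after row: the shift along the tool's x, y, z in m, then the turn, a rotation vector about the tool's x, y, z in degrees, then the gripper command: -1 is shut, 1 is fully open, values between are in proportion. A call has 1 to 8 rows; each row is the pose to reach, as a shift and turn from the pose commanded when the call began, along the tool's axes at that moment; what a row does not reach only later rows make up. A row lasts 1/10 s, in which the tool goes at most 50 mm and 8.59 degrees, less where a joint would pass 70% of its speed; a pose out of reach is approached as far as the arm can. A call with a gripper value outside its range is refused whole. The fingers move at their own pace and stop on an object; "squeeze" is the grip in N (left out, the last holds). Time passes only in rows, so rows that repeat a pose let the fingers close. It gives the time, the measured TCP pose, the force, the opening and the grip force at its end, in the units of the state.
- readout.read_state(): the state, without advancing time (a new reading comes with each control period).
- read_camera(name): name is "scene" or "side" or "wrist"; returns a dict with "color" (480x640x3 uint8, blue, green, red), "fx", "fy", "cx", "cy" (pixels), "dist" ([k1, k2, p1, p2, k3] as OpenCV has them; the pictures are not rectified), "origin" and "attitude" of the camera in the world. Camera axes: x right, y down, z forward; pixel columns grow to the right and rows downward; lengths in m; the calibration is good to about 2 mm. A picture is of the moment at which its call begins. There is no depth.
- finish_job(): hands the job in; it is judged then, once.
The state is a dict: "time": time; "q": joint angles; "joint_vel": joint speeds; "joint_torque": joint torques, N m; "tool_pos": TCP position; "tcp_rot": TCP orientation; "wrist_force": force on the tool from outside, world axes, zero at the start; "torque": the same for the moment, N m; "width": opening from 0.0 (shut) to 1.0 (fully open); "grip_force": force on a finger pad.
Only numpy, scipy, OpenCV 4.12 (cv2) and the standard library are available. Lean on these libraries where they do the work, as an engineer would, in place of code of your own. Each camera call takes 0.05 s, during which the arm holds its last target. There are 200 camera calls.

TASK

On the animal-nursery bench, take the spray nozzle with the orange release button off the twin bottle rinser: keep its button squeezed in while you pull the nozzle straight up out of its socket. Stand it upright on the floor of the shallow metal tray and let go; leave the nozzle with the blue button clipped in.

Things in the scene. Friction and masses are not known exactly. Their poses are not given: they have to be found in the camera images.
- orange_nozzle: White nozzle with orange button and top, clipped upright in a steel rinser (fixed box 150x300 mm, top 60 mm above bench). Origin: centre of foot underside, z up, x to the button side; starts 24 mm above bench. Brass foot 40x40 mm, z 0-36 in the socket (1.5 mm play); flange 54x54, z 36-42, rests on the rinser; grip block 36 (x) by 34 (y) mm, z 42-88; top at z 96. 0.2-0.3 kg, stands on its foot.
- orange_button (a joint): Press of the orange release button, m: 0 out, 0.009 flush, 0.010 most; over 0.007 frees the catch in the foot. 18 mm wide, 20 tall, at z 66 mm on the block's +x face, 9 mm proud. Pinch the block along x, one finger on the button (45 mm over both, 36 squeezed). Damped spring, 1-2.5 N, returns in about 0.6 s. Unpressed, the nozzle is locked; it is out once raised 36 mm.
- tray: Shallow open metal tray fixed to the bench, outside 160 mm (x) by 210 mm (y) by 25 mm high, walls and floor 3 mm. Origin: centre of its underside, on the bench; z up. Inner floor 3 mm above the origin.
- blue_nozzle: The same nozzle with blue button and top, in the rinser's other socket, 150 mm beside the orange one (along y, either side); same sizes, origin and axes. Both buttons face the same way, roughly away from the robot (within 26 degrees of +x). Its top is 120 mm above the bench: carry the other well over it. It stays clipped in.
Things that resemble listed ones, but are neither listed nor needed, are in the scene too. Leave any pink or turquoise look-alike of the orange_nozzle alone.

How it is judged:
By the outcome, as a careful person would: the job done as asked, in the order asked, and still so for the second after the job is handed in, with the robot touching nothing.
It also fails if it takes over 43 s, if anything falls off the work surface, if the arm or the gripper's body presses on something with over 40 N, if the wrist force passes 120 N, or if a joint passes its speed limit or range.

## Working session

There is one attempt and no reset: what is moved stays moved. The work goes in short steps, Python scripts to look and compute and a tool call to move; the robot and the scene stay as the last step left them, time stands still between calls to the robot, and variables do not carry over. Pictures are saved under pics/ and viewed, at most 10 in all, crops included, and the job is handed in when it is done.

Besides the shell and the picture viewer there is one more tool, called after "Emit:" in YAML: its name, and indented under it one key for each argument. jog_arm: Moves the arm, as the interface text tells. Its arguments: {"type":"object","properties":{"deltas":{"type":"array"},"squeeze":{"type":"number"}},"required":["deltas"]}

```bash
mkdir -p pics; cat > h.py <<'E'
import numpy as np,cv2
from scipy.spatial.transform import Rotation as R
from workcell import readout, read_camera, finish_job, bot
def att(c):
    a=np.array(c["attitude"],float)
    return a if a.shape==(3,3) else R.from_rotvec(a).as_matrix()
def ray(c,u,v):
    K=np.array([[c["fx"],0,c["cx"]],[0,c["fy"],c["cy"]],[0,0,1]])
    p=cv2.undistortPoints(np.array([[[u,v]]],float),K,np.array(c["dist"],float))[0,0]
    return np.array(c["origin"],float),att(c)@np.array([p[0],p[1],1])
def at_z(c,u,v,z):
    o,d=ray(c,u,v); return o+d*(z-o[2])/d[2]
def tri(c1,p1,c2,p2):
    A=np.zeros((3,3));b=np.zeros(3)
    for c,p in((c1,p1),(c2,p2)):
        o,d=ray(c,*p);d/=np.linalg.norm(d);M=np.eye(3)-np.outer(d,d);A+=M;b+=M@o
    return np.linalg.solve(A,b)
def load(n):
    import pickle;return pickle.load(open(n,'rb'))
def snap(n,f):
    import pickle
    c=read_camera(n);cv2.imwrite(f'pics/{f}.png',c["color"]);pickle.dump(dict(c),open(f+'.pkl','wb'));return c
E
python3 - <<'E'
from h import *
for n in("scene","side"):
    c=snap(n,n+"1");print(n,c["origin"],c["attitude"],c["fx"],c["dist"])
print(readout.read_state())
E
```

```text
scene [0.99856609 0.37047594 0.59576385] [-1.13288031 -2.3257373   1.02514673] 451.1998606103074 [0.01692858 0.         0.         0.         0.        ]
side [0.24538277 0.72180352 0.71096096] [-0.44863967  2.67249924 -1.23636741] 581.1183239603964 [-0.16556238  0.          0.          0.          0.        ]
{'time': 0.1, 'q': array([-1.18187264e+00,  2.64676805e-01,  1.60525576e+00,  1.84597835e-05,
        1.27374167e+00, -3.68987512e-02]), 'joint_vel': array([ 0.00012191,  0.00042733, -0.00214946, -0.0003231 ,  0.00277886,
        0.0003838 ]), 'joint_torque': array([ 2.17575271e-04, -5.16706717e+01, -3.68590808e+01,  6.18423815e-05,
        6.35615696e-03,  3.86472379e-06]), 'tool_pos': array([ 0.27858102, -0.61412078,  0.2470773 ]), 'tcp_rot': array([-3.06865076e+00, -6.63396208e-01,  5.44902386e-04]), 'wrist_force': array([ 1.12103887, -0.81815877, -0.13199471]), 'torque': array([ 0.07070128, -0.04728276,  0.08002827]), 'grip_force': 0.0, 'width': 0.9992617578135767}
```

View pics/scene1.png

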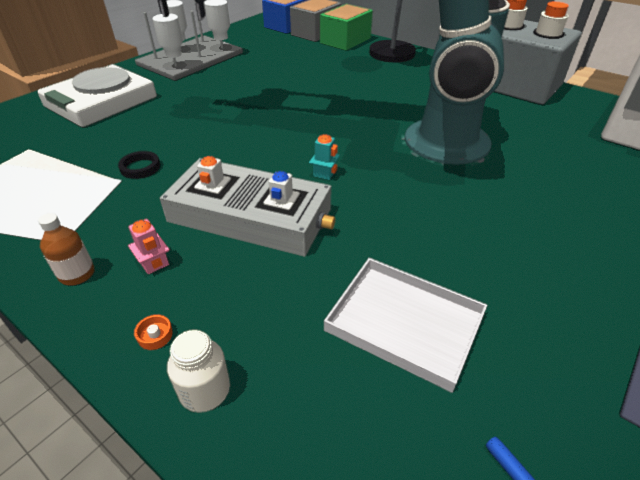

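View pics/side1.png

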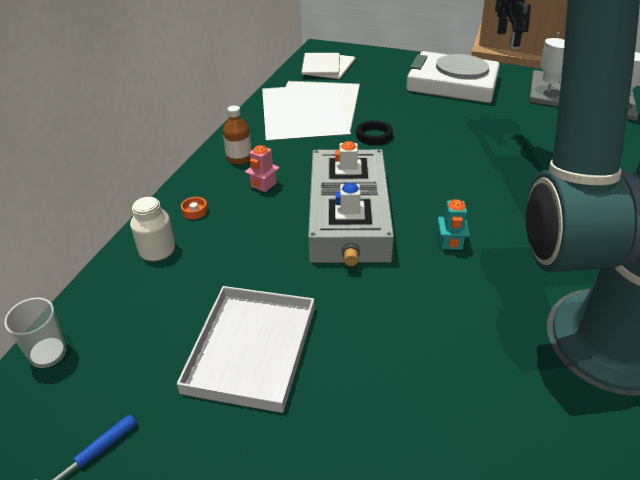

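In the scene view there are four candidates: the white nozzle with orange top in the rinser (208,172), the white/blue one in the rinser (281,188), the pink one (147,245) and the turquoise one (324,156). The target is (208,172), because it has a white block with orange button and is clipped in the rinser. In the side view it is at (347,158). The tray is at (407,320) in scene and (250,347) in side. I'll confirm the target in an enlarged crop.

```bash
python3 - <<'E'
from h import *
a=cv2.imread('pics/scene1.png')[145:255,155:345];b=cv2.imread('pics/side1.png')[130:270,300:400]
a=cv2.resize(a,None,fx=4,fy=4,interpolation=cv2.INTER_CUBIC)[:, :]
cv2.imwrite('pics/c1.png',a)
b=cv2.resize(b,None,fx=4,fy=4,interpolation=cv2.INTER_CUBIC);cv2.imwrite('pics/c2.png',b)
E
```

```text
(no output)
```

View pics/c1.png

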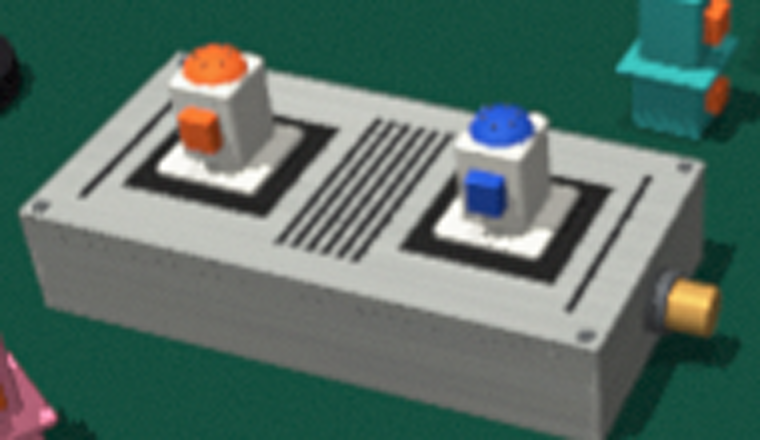

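View pics/c2.png

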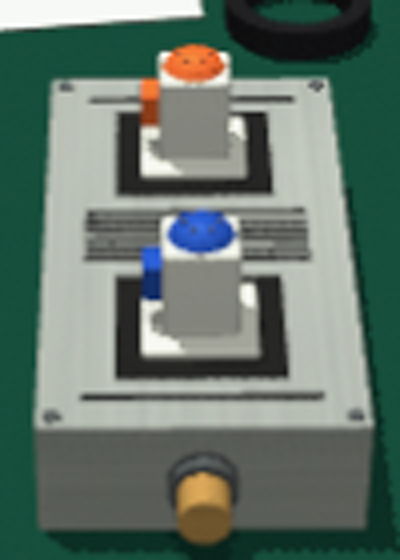

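The crop confirms it: the orange nozzle (scene (208,175)) is white, clipped in the rinser, with its button on the +x side. The blue nozzle stands 150 mm nearer the tray. Next I'll compute poses.

```bash
python3 - <<'E'
from h import *
np.set_printoptions(precision=4,suppress=True)
S=load('scene1.pkl');D=load('side1.pkl')
s=lambda p:(155+(p[0]+.5)/4-.5,145+(p[1]+.5)/4-.5)
d=lambda p:(300+(p[0]+.5)/4-.5,130+(p[1]+.5)/4-.5)
def quad(c,P,z,n):
    Q=np.array([at_z(c,*p,z)[:2] for p in P]);m,sz,a=cv2.minAreaRect(Q.astype(np.float32))
    print(n,Q.mean(0),[np.linalg.norm(Q[i]-Q[i-1]).round(4) for i in range(4)],'angs',[np.degrees(np.arctan2(*(Q[i]-Q[i-1])[::-1])).round(1) for i in range(4)])
quad(S,[s(p) for p in[(22,210),(183,52),(705,165),(597,350)]],.06,'rinser S')
quad(D,[d(p) for p in[(52,80),(328,80),(372,428),(36,428)]],.06,'rinser D')
quad(D,[d(p) for p in[(118,112),(265,112),(272,194),(117,194)]],.06,'orange collar D')
quad(D,[d(p) for p in[(118,275),(281,275),(288,378),(117,378)]],.06,'blue collar D')
quad(S,[(325,323),(369,262),(486,308),(452,384)],.025,'tray S')
quad(D,[(222,289),(314,298),(284,409),(179,385)],.025,'tray D')
print('or top',tri(S,s((215,66)),D,d((194,64))),'bl top',tri(S,s((502,128)),D,d((201,232))))
print('turq top',tri(S,(324,141),D,(457,206)),'pink',tri(S,(143,228),D,(261,151)))
st=readout.read_state();M=R.from_rotvec(st['tcp_rot']).as_matrix();print(M)
E
```

```text
rinser S [ 0.5203 -0.1857] [np.float64(0.2991), np.float64(0.1496), np.float64(0.2998), np.float64(0.1483)] angs [np.float64(-71.7), np.float64(-161.6), np.float64(108.0), np.float64(18.1)]
rinser D [ 0.5212 -0.184 ] [np.float64(0.2995), np.float64(0.15), np.float64(0.2987), np.float64(0.1487)] angs [np.float64(-71.2), np.float64(-162.1), np.float64(108.5), np.float64(18.2)]
orange collar D [ 0.5457 -0.2567] [np.float64(0.079), np.float64(0.0782), np.float64(0.0789), np.float64(0.0782)] angs [np.float64(-71.5), np.float64(-162.1), np.float64(108.5), np.float64(18.0)]
blue collar D [ 0.4972 -0.1146] [np.float64(0.0806), np.float64(0.0784), np.float64(0.0804), np.float64(0.0777)] angs [np.float64(-71.5), np.float64(-161.9), np.float64(108.0), np.float64(18.1)]
tray S [0.5667 0.2058] [np.float64(0.2023), np.float64(0.154), np.float64(0.2058), np.float64(0.1565)] angs [np.float64(-82.4), np.float64(-172.8), np.float64(98.3), np.float64(6.0)]
tray D [0.5571 0.2089] [np.float64(0.2038), np.float64(0.1586), np.float64(0.2206), np.float64(0.1609)] angs [np.float64(-81.5), np.float64(-169.2), np.float64(99.1), np.float64(4.8)]
or top [ 0.5454 -0.2569  0.1133] bl top [ 0.4976 -0.1143  0.1131]
turq top [ 0.3062 -0.1593  0.0839] pink [ 0.7267 -0.2253  0.085 ]
[[ 0.9107  0.4131 -0.0008]
 [ 0.4131 -0.9107  0.0019]
 [ 0.0001 -0.0021 -1.    ]]
```

Emit:
jog_arm:
  deltas: [0.04, -0.022, 0, 0, 0, -8.5, 1, 0.08, -0.044, 0, 0, 0, -17, 1, 0.12, -0.066, 0, 0, 0, -25.5, 1, 0.16, -0.088, 0, 0, 0, -34, 1, 0.2, -0.11, 0, 0, 0, -42.5, 1, 0.24, -0.132, 0, 0, 0, -51, 1, 0.28, -0.154, 0, 0, 0, -59.5, 1, 0.32, -0.176, 0, 0, 0, -68, 1]
  squeeze: 40

```text
time: 0.9
tool_pos: [0.4981, -0.3204, 0.2478]
tcp_rot: [-2.167, -2.273, 0.0]
wrist_force: [0.6, -0.4, 0.4]
width: 1.0
grip_force: 0.0
```

```bash
cat > go.py <<'E'
from h import *
import sys
def go(x,y,z,yaw_y):
    st=readout.read_state();M=R.from_rotvec(st['tcp_rot']).as_matrix()
    d=M.T@(np.array([x,y,z])-st['tool_pos'])
    a=np.radians(yaw_y);ty=np.array([np.cos(a),np.sin(a),0]);tz=np.array([0,0,-1.]);T=np.c_[np.cross(ty,tz),ty,tz]
    print('t',st['time'],'pos',st['tool_pos'].round(4),'shift',d.round(4),'turn',R.from_matrix(M.T@T).as_rotvec(degrees=True).round(2),'q',np.round(st['q'],2),'w',round(st['width'],3),st['grip_force'],np.round(st['wrist_force'],1))
if __name__=='__main__': go(*map(float,sys.argv[1:]))
E
python3 go.py .545 -.2565 .22 18.1
```

```text
t 0.9 pos [ 0.4981 -0.3204  0.2478] shift [0.0616 0.0499 0.0278] turn [ -0.03  -0.03 -15.36] q [-0.61  0.11  1.79 -0.    1.25 -0.66] w 1.0 0.0 [ 0.6 -0.4  0.4]
```

Emit:
jog_arm:
  deltas: [0.031, 0.025, 0.01, 0, 0, -7.7, 1, 0.0616, 0.05, 0.028, 0, 0, -15.4, 1, 0.0616, 0.05, 0.028, 0, 0, -15.4, 1, 0.0616, 0.05, 0.028, 0, 0, -15.4, 1]

```text
time: 1.3
tool_pos: [0.5446, -0.2576, 0.219]
tcp_rot: [-1.848, -2.537, 0.001]
wrist_force: [0.1, 0.1, -0.4]
width: 0.999
grip_force: 0.0
```

```bash
python3 - <<'E'
from h import *
c=snap("wrist","w1");print(c["origin"])
E
python3 go.py .545 -.2565 .092 18.1
```

```text
[ 0.52123146 -0.18509366  0.34399277]
t 1.35 pos [ 0.5446 -0.2587  0.2199] shift [0.0019 0.0012 0.1279] turn [-0.07 -0.02 -0.32] q [-0.48  0.15  1.79 -0.    1.2  -0.79] w 1.003 0.0 [ 0.1 -0.1 -0.4]
```

View pics/w1.png

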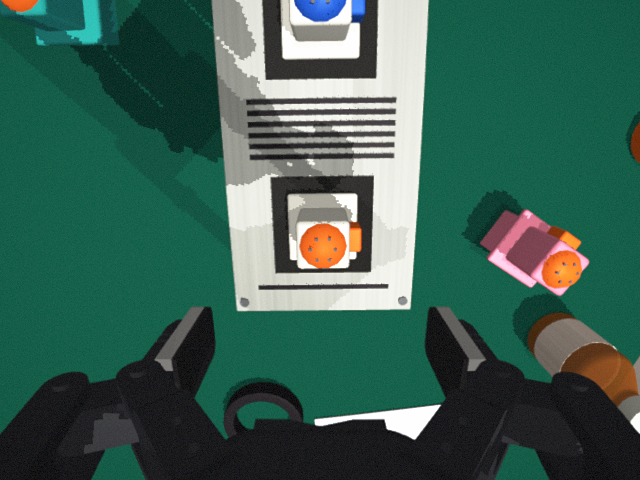

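The wrist view shows the orange nozzle (dome (323,246), button at (355,238)) between the open jaws, square to them. The collar corners are at (272,178), (374,176), (371,272) and (276,273).

```bash
python3 - <<'E'
from h import *
c=load('w1.pkl')
print(at_z(c,323,246,.114),at_z(c,323,222,.06))
Q=np.array([at_z(c,u,v,.06)[:2] for u,v in[(272,178),(374,176),(371,272),(276,273)]]);print(Q.mean(0))
a=at_z(c,241,311,.06)-at_z(c,412,309,.06);print(np.degrees(np.arctan2(a[1],a[0])))
E
python3 go.py .545 -.2570 .092 18.1
```

```text
[ 0.54601942 -0.25566382  0.114     ] [ 0.54559402 -0.25308241  0.06      ]
[ 0.54695124 -0.2566374 ]
-161.3271260656979
t 1.35 pos [ 0.5446 -0.2587  0.2199] shift [0.0014 0.0011 0.1279] turn [-0.07 -0.02 -0.32] q [-0.48  0.15  1.79 -0.    1.2  -0.79] w 1.003 0.0 [ 0.1 -0.1 -0.4]
```

Emit:
jog_arm:
  deltas: [0.0017, 0.0018, 0.03, 0, 0, -0.5, 1, 0.0017, 0.0018, 0.06, 0, 0, -0.5, 1, 0.0017, 0.0018, 0.09, 0, 0, -0.5, 1, 0.0017, 0.0018, 0.11, 0, 0, -0.5, 1, 0.0017, 0.0018, 0.128, 0, 0, -0.5, 1, 0.0017, 0.0018, 0.128, 0, 0, -0.5, 1, 0.0017, 0.0018, 0.128, 0, 0, -0.5, 1]

```text
time: 2.05
tool_pos: [0.5457, -0.2578, 0.0928]
tcp_rot: [1.843, 2.544, -0.0]
wrist_force: [0.2, 0.3, 0.5]
width: 1.0
grip_force: 0.0
```

```bash
python3 go.py .5458 -.2565 .092 18.3
```

```text
t 2.05 pos [ 0.5457 -0.2578  0.0928] shift [0.0012 0.0005 0.0008] turn [ 0.    0.02 -0.13] q [-0.48  0.27  1.9  -0.    0.97 -0.8 ] w 1.0 0.0 [0.2 0.3 0.5]
```

Aligned; now closing.

Emit:
jog_arm:
  deltas: [0.001, 0, 0, 0, 0, 0, 0.3, 0.001, 0, 0, 0, 0, 0, 0.1, 0.001, 0, 0, 0, 0, 0, -0.1, 0.001, 0, 0, 0, 0, 0, -0.3, 0.001, 0, 0, 0, 0, 0, -0.5, 0.001, 0, 0, 0, 0, 0, -1, 0.001, 0, 0, 0, 0, 0, -1, 0.001, 0, 0, 0, 0, 0, -1]
  squeeze: 40

```text
time: 2.85
tool_pos: [0.5467, -0.2565, 0.095]
tcp_rot: [1.838, 2.544, -0.001]
wrist_force: [-3.7, -0.1, 8.9]
width: 0.417
grip_force: 45.4
```

Emit:
jog_arm:
  deltas: [0, 0, 0, 0, 0, 0, -1, 0, 0, 0, 0, 0, 0, -1, 0, 0, 0, 0, 0, 0, -1, 0, 0, 0, 0, 0, 0, -1]

```text
time: 3.25
tool_pos: [0.5467, -0.2566, 0.095]
tcp_rot: [1.838, 2.544, -0.001]
wrist_force: [-3.4, -0.9, 9.2]
width: 0.42
grip_force: 45.4
```

```bash
python3 -c "
from h import *
snap('side','s2')
a=cv2.imread('pics/s2.png')[90:240,280:440];cv2.imwrite('pics/c3.png',cv2.resize(a,None,fx=4,fy=4,interpolation=cv2.INTER_CUBIC))"; python3 go.py .5458 -.2565 .092 18.3
```

```text
t 3.3 pos [ 0.5467 -0.2565  0.0949] shift [ 0.0003 -0.0008  0.0029] turn [0.07 0.16 0.02] q [-0.48  0.27  1.9  -0.    0.97 -0.8 ] w 0.414 45.42896155267954 [-3.2 -1.3  8.5]
```

View pics/c3.png

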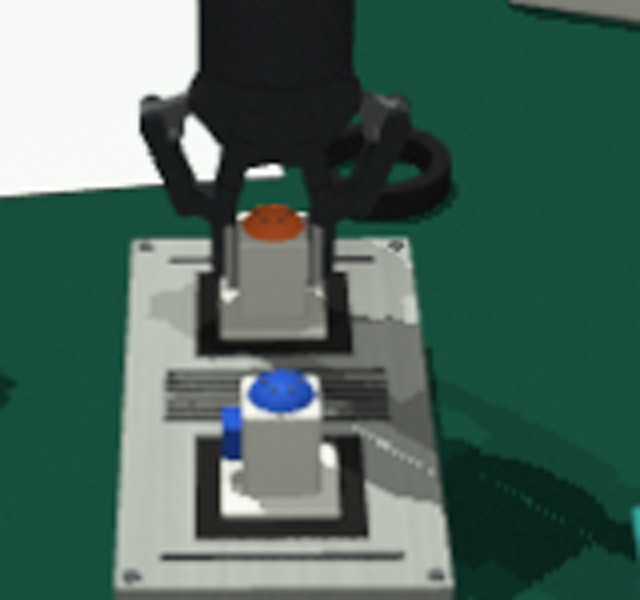

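Both pads are flush on the block at about 36 mm, so the button is pressed. The fingertips rest lightly on the flange (9 N). Lifting gently first.

Emit:
jog_arm:
  deltas: [0, 0, -0.005, 0, 0, 0, -1, 0, 0, -0.01, 0, 0, 0, -1, 0, 0, -0.01, 0, 0, 0, -1]

```text
time: 3.6
tool_pos: [0.546, -0.2555, 0.1028]
tcp_rot: [1.839, 2.546, 0.0]
wrist_force: [-0.5, 0.7, -2.7]
width: 0.417
grip_force: 43.9
```

Emit:
jog_arm:
  deltas: [0, 0, -0.015, 0, 0, 0, -1, 0, 0, -0.03, 0, 0, 0, -1, 0, 0, -0.05, 0, 0, 0, -1, 0, 0, -0.075, 0, 0, 0, -1, 0, 0, -0.1, 0, 0, 0, -1, 0, 0, -0.125, 0, 0, 0, -1, 0, 0, -0.15, 0, 0, 0, -1, 0, 0, -0.15, 0, 0, 0, -1]

```text
time: 4.4
tool_pos: [0.5482, -0.2564, 0.2585]
tcp_rot: [1.835, 2.539, 0.003]
wrist_force: [-0.0, -0.4, -1.3]
width: 0.409
grip_force: 44.1
```

```bash
python3 -c "
from h import *
snap('side','s3')
a=cv2.imread('pics/s3.png')[0:420,160:480];cv2.imwrite('pics/c4.png',cv2.resize(a,None,fx=1.4,fy=1.4,interpolation=cv2.INTER_CUBIC))"; python3 go.py .562 .207 .25 18.3
```

```text
t 4.45 pos [ 0.5472 -0.2559  0.2557] shift [0.4349 0.1594 0.0048] turn [0.24 0.22 0.  ] q [-0.48  0.12  1.76  0.    1.26 -0.8 ] w 0.412 44.0991298109293 [-0.9 -0.3 -2.2]
```

View pics/c4.png

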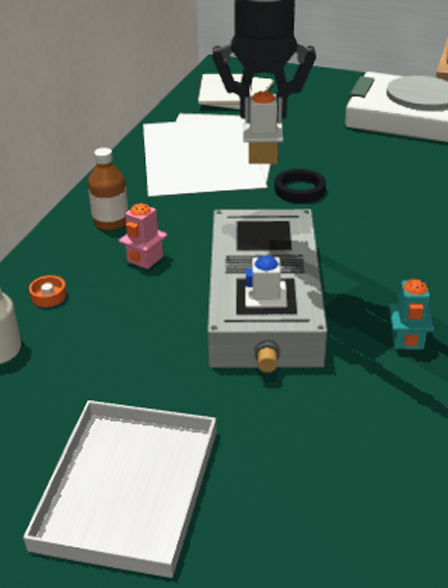

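The nozzle is out, held upright, and the blue one is still clipped in. Carrying it to the tray.

Emit:
jog_arm:
  deltas: [0.015, 0.005, 0, 0, 0, 0, -1, 0.045, 0.016, 0, 0, 0, 0, -1, 0.08, 0.029, 0, 0, 0, 0, -1, 0.115, 0.042, 0, 0, 0, 0, -1, 0.15, 0.055, 0, 0, 0, 0, -1, 0.185, 0.068, 0, 0, 0, 0, -1, 0.22, 0.081, 0, 0, 0, 0, -1, 0.255, 0.094, 0, 0, 0, 0, -1]

```text
time: 5.25
tool_pos: [0.5529, 0.0186, 0.2499]
tcp_rot: [-1.837, -2.543, 0.003]
wrist_force: [0.8, -0.3, -2.9]
width: 0.418
grip_force: 43.9
```

Emit:
jog_arm:
  deltas: [0.035, 0.013, 0, 0, 0, 0, -1, 0.07, 0.026, 0, 0, 0, 0, -1, 0.105, 0.039, 0, 0, 0, 0, -1, 0.14, 0.052, 0, 0, 0, 0, -1, 0.165, 0.06, 0, 0, 0, 0, -1, 0.18, 0.065, 0, 0, 0, 0, -1, 0.18, 0.065, 0, 0, 0, 0, -1, 0.18, 0.065, 0, 0, 0, 0, -1]

```text
time: 6.05
tool_pos: [0.5593, 0.2071, 0.2511]
tcp_rot: [-1.838, -2.546, 0.004]
wrist_force: [0.1, -1.4, -3.3]
width: 0.416
grip_force: 43.9
```

```bash
python3 go.py .562 .207 .074 18.3;python3 -c "
from h import *
snap('side','s4');snap('scene','sc4')
a=cv2.imread('pics/sc4.png')[0:400,240:560];b=cv2.imread('pics/s4.png')[60:460,140:460];cv2.imwrite('pics/c5.png',np.hstack([a,b]))"
```

```text
t 6.05 pos [0.5593 0.2071 0.2511] shift [-0.0008  0.003   0.1771] turn [-0.14  0.04  0.05] q [ 0.31  0.12  1.77 -0.    1.25 -0.01] w 0.416 43.93130198121071 [ 0.1 -1.4 -3.3]
```

View pics/c5.png

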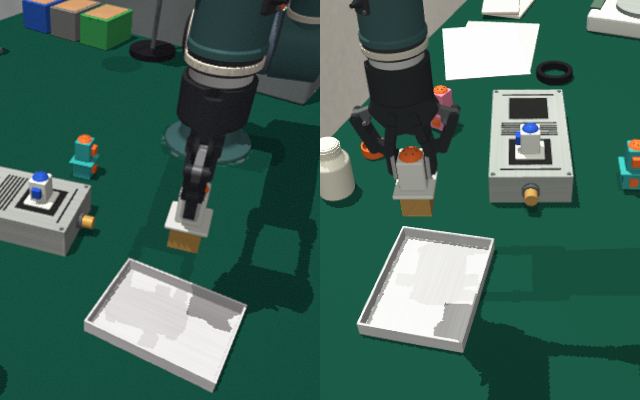

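The nozzle is upright over the tray: in the side half its foot is at (415,205) above the tray, and the blue one is in place. Lowering.

Emit:
jog_arm:
  deltas: [0, 0.003, 0.02, 0, 0, 0, -1, 0, 0.003, 0.05, 0, 0, 0, -1, 0, 0.003, 0.08, 0, 0, 0, -1, 0, 0.003, 0.11, 0, 0, 0, -1, 0, 0.003, 0.135, 0, 0, 0, -1, 0, 0.003, 0.155, 0, 0, 0, -1, 0, 0.003, 0.167, 0, 0, 0, -1, 0, 0.003, 0.167, 0, 0, 0, -1]

```text
time: 6.95
tool_pos: [0.5616, 0.2068, 0.0833]
tcp_rot: [-1.84, -2.543, 0.005]
wrist_force: [-0.1, 0.2, -3.4]
width: 0.414
grip_force: 43.8
```

Emit:
jog_arm:
  deltas: [0, 0, 0.002, 0, 0, 0, -1, 0, 0, 0.004, 0, 0, 0, -1, 0, 0, 0.006, 0, 0, 0, -1, 0, 0, 0.006, 0, 0, 0, -1]

```text
time: 7.35
tool_pos: [0.5634, 0.2085, 0.0799]
tcp_rot: [1.84, 2.546, 0.001]
wrist_force: [0.6, 1.0, -3.4]
width: 0.418
grip_force: 43.8
```

Emit:
jog_arm:
  deltas: [0, 0, 0.002, 0, 0, 0, -1, 0, 0, 0.003, 0, 0, 0, -1, 0, 0, 0.003, 0, 0, 0, -1]

```text
time: 7.65
tool_pos: [0.5628, 0.2083, 0.0761]
tcp_rot: [-1.84, -2.546, 0.001]
wrist_force: [0.4, 0.5, -3.3]
width: 0.419
grip_force: 43.8
```

Emit:
jog_arm:
  deltas: [0, 0, 0.0015, 0, 0, 0, -1, 0, 0, 0.0015, 0, 0, 0, -1]

```text
time: 7.85
tool_pos: [0.5629, 0.2083, 0.0745]
tcp_rot: [-1.84, -2.546, 0.0]
wrist_force: [0.1, 0.5, -3.4]
width: 0.413
grip_force: 43.8
```

Emit:
jog_arm:
  deltas: [0, 0, 0.001, 0, 0, 0, -1, 0, 0, 0.0015, 0, 0, 0, -1, 0, 0, 0.0015, 0, 0, 0, -1]

```text
time: 8.15
tool_pos: [0.5631, 0.2084, 0.074]
tcp_rot: [1.84, 2.546, 0.0]
wrist_force: [-3.2, -0.4, 5.0]
width: 0.415
grip_force: 44.7
```

Contact with the floor (force went from -3.4 to +5 N). Opening.

Emit:
jog_arm:
  deltas: [0, 0, -0.0005, 0, 0, 0, -0.1, 0, 0, -0.0005, 0, 0, 0, 0, 0, 0, -0.0005, 0, 0, 0, 0.2, 0, 0, -0.0005, 0, 0, 0, 0.5, 0, 0, -0.0005, 0, 0, 0, 0.8, 0, 0, -0.0005, 0, 0, 0, 1, 0, 0, -0.0005, 0, 0, 0, 1, 0, 0, -0.0005, 0, 0, 0, 1]

```text
time: 8.95
tool_pos: [0.563, 0.2083, 0.0738]
tcp_rot: [1.84, 2.546, -0.0]
wrist_force: [0.9, -0.4, 0.1]
width: 1.0
grip_force: 0.0
```

Emit:
jog_arm:
  deltas: [0, 0, 0, 0, 0, 0, 1, 0, 0, -0.02, 0, 0, 0, 1, 0, 0, -0.05, 0, 0, 0, 1, 0, 0, -0.08, 0, 0, 0, 1, 0, 0, -0.12, 0, 0, 0, 1, 0, 0, -0.16, 0, 0, 0, 1, 0, 0, -0.16, 0, 0, 0, 1, 0, 0, -0.16, 0, 0, 0, 1]

```text
time: 9.75
tool_pos: [0.5639, 0.2087, 0.2356]
tcp_rot: [1.839, 2.545, 0.005]
wrist_force: [-0.4, -0.4, -0.4]
width: 0.998
grip_force: 0.0
```

```bash
python3 -c "
from h import *
snap('side','s5');snap('scene','sc5')
a=cv2.imread('pics/sc5.png')[0:400,140:540];b=cv2.imread('pics/s5.png')[60:460,140:540];cv2.imwrite('pics/c6.png',np.hstack([a,b]))"
```

```text
(no output)
```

View pics/c6.png

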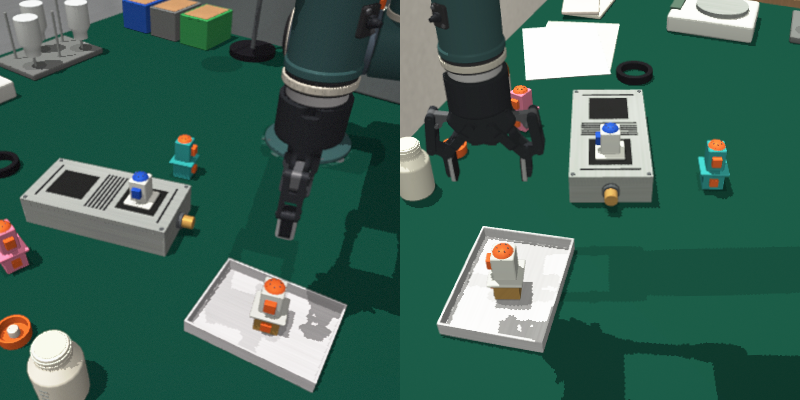

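The nozzle stands upright on the tray floor (scene half (268,305), side half (503,270)). The blue nozzle is still clipped in and the gripper is clear.

```bash
python3 -c "
from h import *
print(finish_job())"
```

```text
the job is handed in; nothing more can be done
None
```

The orange nozzle was released with its button held in and stood upright on the tray floor; the blue nozzle is still clipped in, and the job is handed in at about 10 s of the 43 s limit.

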